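Lay the ruling bar on the pastry board and snap its cap home

TASK

Lay the scaled metal bar down flat on the low ledge of the pastry board, flush along its whole length against the board's step edge and centred along that edge, and let go of it. Then put the snap cap over the stud beside the bar, press it straight down until it clicks and sits fully home, and keep pressing after the click: finish while your gripper is still holding the cap and pushing it firmly down, without letting go. Leave the spread jar, the tablet bottle and the garlic bulb where they stand.

Things in the scene. Friction and masses are not known exactly. Their poses are not given: they have to be found in the camera images.
- board: Fixed pastry board of light wood: slab 120 (x) x 250 (y) x 20 mm high and, on its -x side (towards the robot), a ledge 78 mm wide, 8 mm high, 250 mm long. Origin on the underside below the middle of the step edge, the upright face x = 0 (12 mm high, along y): slab at x 0..0.12, ledge at x -0.078..0. z up. A steel stud stands on the ledge at x -0.048, y +0.080.
- edge_mid (a point): Middle of the step edge at ledge height (foot of the upright face); axes as the board's.
- stud_seat (a point): Centre of the flat shoulder (34 mm across) of the steel stud, 22 mm above the worktop, 14 mm above the ledge; axes as the board's. The cap comes to rest with its underside on it. Between the stud's foot and the step edge there are 31 mm for the 24 mm wide bar.
- stud_tip (a point): Tip of the stud's post, 16 mm above the shoulder. The post is 18 mm across with a rounded nose; four spring balls stick out of it to 27 mm across, 8 mm above the shoulder.
- bar: Loose aluminium bar with an engraved scale, 0.25 kg: 24 (x) x 220 (y) x 12 mm high, lying flat. On its middle a black upright grip fin 10 (x) x 50 (y) mm, from 12 to 44 mm above the underside, to be pinched across x. Origin: centre of the underside; z up. Same either way round. Flush: a long side face touches the step edge, so the centre line lies 12 mm in front (-x) of it.
- bar_end_a (a point): Point on the bar's centre line at the underside, 105 mm along +y from its middle (5 mm from the end).
- bar_end_b (a point): Point on the bar's centre line at the underside, 105 mm along -y from its middle (5 mm from the end).
- cap: Loose grey round snap cap, 0.06 kg, standing mouth down: flange 64 mm across, 7 mm high; above it a ribbed knob 35 mm across, up to 40 mm (solid from 18 mm up: grip there). Origin: centre of the underside, z up; any turn about z fits. Hollow below, 18 mm deep: mouth 22.4 mm inside a round bead 5 mm high, 28 mm wide behind it. Seated, the flange reaches over the bar with 2 mm of air.
- cap_top (a point): Centre of the cap's flat top, 40 mm above its underside. Pressing it on: the bead meets the balls with the underside 10 to 11 mm above the shoulder; it takes some 7 to 13 N, which drops and turns into a pull downwards (the click) when the underside is about 5.5 mm above the shoulder; then it goes down to 0 mm and stops on the shoulder.
- jar_spread: Bystander: glass jar of spread with a grey lid, 77 mm across, 98 mm high; origin at the centre of its underside.
- pill_bottle: Bystander: small blue tablet bottle with a white cap, 55 mm across, 98 mm high; origin at the centre of its underside.
- garlic_bulb: Bystander: garlic bulb, 60 mm; origin at the centre of its underside.

How it is judged (in metres and radians):
On the way, in this order (a step that is already met when the one before it is completed fails the run):
1. the bar lies on the ledge, flush against the step edge, centred, and let go (x of bar_end_a in the frame of edge_mid between -0.015 and -0.01 m and z of bar_end_a in the frame of edge_mid between -0.003 and 0.003 m and x of bar_end_b in the frame of edge_mid between -0.015 and -0.01 m and z of bar_end_b in the frame of edge_mid between -0.003 and 0.003 m and y of bar in the frame of edge_mid between -0.018 and 0.018 m and contact force between the fingers and bar below 0.3 N and linear speed of bar below 0.02 m/s), for 0.2 s.
2. the cap has clicked home on the stud, with the bar still flush (z of cap in the frame of stud_seat between -0.003 and 0.002 m and horizontal distance between cap and stud_seat below 0.003 m and angle between cap's own z axis and vertical below 0.1 rad and x of bar_end_a in the frame of edge_mid between -0.015 and -0.01 m and z of bar_end_a in the frame of edge_mid between -0.003 and 0.003 m and x of bar_end_b in the frame of edge_mid between -0.015 and -0.01 m and z of bar_end_b in the frame of edge_mid between -0.003 and 0.003 m and y of bar in the frame of edge_mid between -0.018 and 0.018 m), for 0.2 s.
At the end, for the whole second after the job is handed in: Bar on the ledge (3 mm), both ends within 3 mm of touching the step edge, centred to 18 mm, not touched by the fingers; cap underside within 2 mm of the stud's shoulder, centred to 3 mm, upright to 0.1 rad; fingers still on the cap (over 2 N), pushing it onto the stud with over 4 N (all of step 2 and contact force between cap and board above 4 N and contact force between the fingers and cap above 2 N and contact force between the fingers and bar below 0.3 N); the arm keeps its last pose, push and grip.
It fails at once if the spread jar is shifted by more than 3 cm or tipped over (distance of jar_spread from where it was at the start of the episode above 0.03 m or angle between jar_spread's own z axis and vertical above 0.4 rad).
It fails at once if the tablet bottle is shifted by more than 3 cm or tipped over (distance of pill_bottle from where it was at the start of the episode above 0.03 m or angle between pill_bottle's own z axis and vertical above 0.4 rad).
It fails at once if the garlic bulb is shifted by more than 3 cm (distance of garlic_bulb from where it was at the start of the episode above 0.03 m).
It also fails if it takes over 67 s, if anything falls off the work surface, if the arm or the gripper's body presses on something with over 40 N, if the wrist force passes 120 N, or if a joint passes its speed limit or range.

ROBOT

A 7-joint arm with a two-finger parallel gripper is mounted at the origin on a cart in front of the work surface, level with it; the furniture and walls round the work are solid. World frame = base frame: x ahead of the robot, y to its left, z up, the work surface at z = 0. Lengths are in mm, angles in rad, forces in N, time in s.
With the tool pointing down it reaches from about 350 to 900 mm from the base axis. Payload 19.9 kg.
Tool frame: the origin (TCP) lies on the centre line of the jaws, within the pads' length; the fingertips stand 22 mm ahead of it and the grasp point (between the pads) lies 3 mm ahead of it; z points along the fingers, y is the line along which they close (so a half turn about z gives the same grasp; the last joint's range is limited). The gripper opens to 94 mm and grips with 3 to 60 N. Pads are 16 mm wide; open, the fingers measure 119 mm over their backs; the gripper's body (75 mm by 177 mm) begins 78 mm behind the grasp point.
Start: joints at [1.286, 0.417, -0.01, 1.614, 0.005, 1.111, -0.053], TCP at [150.259, -606.649, 227.425] pointing down, gripper open.
Joint ranges: [-2.81, 2.81], [-0.39, 2.02], [-1.27, 1.25], [0.06, 2.57], [-1.19, 4.33], [0.19, 2], [-2.82, 2.82]. Speed limits (rad/s): [1.89, 1.89, 2.39, 2.39, 3.01, 3.01, 3.01].

INTERFACE

Orientations are given as a 3x3 rotation matrix whose columns are the frame's x, y, z axes.
In Python, from workcell import r gives the robot as it stands.
- The arm moves only by the tool step_hand, called after "Request:" as name(argument=value, ...), one argument or row to a line, values as JSON. Schema: {"type":"object","properties":{"steps":{"type":"array","items":{"type":"number"},"minItems":6,"maxItems":72},"jaw":{"type":"number"},"clamp_n":{"type":"number"},"only":{"type":"string"},"quiet":{"type":"boolean"},"lines":{"type":"string"}},"required":["steps"],"additionalProperties":false}. steps is one flat list of numbers that holds 1 to 12 rows one after another, with no inner brackets; each row has 6 numbers: dx, dy, dz in normalised numbers (1 is 750 mm), then a rotation vector rx, ry, rz in parts of the range, where 1.0 means 2 rad; each row is the pose to reach, as a shift and turn from the pose commanded when the call began, along the tool's axes at that moment; what a row does not reach only later rows make up. A row lasts 1/8 s, in which the tool goes at most 62.5 mm and 0.188 rad, less where a joint would pass 70% of its speed; a pose out of reach is approached as far as the arm can. jaw is the opening from 0.0 (shut) to 1.0 (fully open), set as the call begins (left out keeps the last). The fingers move at their own pace and stop on an object; clamp_n is the grip in N (left out, the last holds). Time passes only in rows, so rows that do not move let the fingers close. The tool returns the time, the measured TCP pose, the force, the opening and the grip force at its end. only (a regular expression) keeps the lines of the reply that match it, lines (a string "A,B") keeps lines A to B, and quiet returns only ok. Shift and turn numbers lie between -1 and 1, and a call with a number outside is refused. Input that does not fit is refused with a message, and nothing moves.
- r.observe(): the state, without advancing time (a new reading comes with each control period).
- r.capture(name): name is "scene" or "top"; returns the picture (420x560x3 uint8, red, green, blue); there is no depth.
- r.camera_model(name): a dict with "mtx" (3x3 intrinsics, pixels), "position" and "rotation" of the camera in the world. Camera axes: x right, y up, looking along -z (the intrinsics and any distortion apply to the point x, -y, -z); pixel columns grow to the right and rows downward; lengths in mm; the calibration is good to about 2 mm. A picture is of the moment at which its call begins. camera_model takes no time and is no camera call.
- r.sign_off(): hands the job in; it is judged then, once.
The state is a dict: "time": time; "qpos": joint angles; "qvel": joint speeds; "effort": joint torques, N m; "position": TCP position; "tool_rot": TCP orientation; "force": force on the tool from outside, world axes, zero at the start; "moment": the same for the moment, N m; "finger_gap": opening from 0.0 (shut) to 1.0 (fully open); "grasp_force": force on a finger pad.
Only numpy, scipy, OpenCV 4.12 (cv2) and the standard library are available. Lean on these libraries where they do the work, as an engineer would, in place of code of your own. Each camera call takes 0.05 s, during which the arm holds its last target. There are 200 camera calls.

## Working session

There is one attempt and no reset: what is moved stays moved. The work goes in short steps, Python scripts to look and compute and a tool call to move; the robot and the scene stay as the last step left them, time stands still between calls to the robot, and variables do not carry over. Pictures are saved under pics/ and viewed, at most 10 in all, crops included, and the job is handed in when it is done.

```bash
ls; mkdir -p pics
```

Run:
```python
from workcell import r
import cv2
for n in("scene","top"):
    cv2.imwrite(f"pics/{n}0.png",r.capture(n)[:,:,::-1]); print(n,r.camera_model(n))
print(r.observe())
```

```text
pics
workcell.py
scene {'mtx': array([[540.72825568,   0.        , 280.38472233],
       [  0.        , 540.72825568, 206.66529922],
       [  0.        ,   0.        ,   1.        ]]), 'position': array([-576.01165885, 1005.69908843,  882.19425233]), 'rotation': array([[-0.70374505,  0.34715681, -0.6198589 ],
       [-0.71043942, -0.33855728,  0.61697229],
       [ 0.00432839,  0.87456339,  0.48489189]])}
top {'mtx': array([[431.39019786,   0.        , 283.70818379],
       [  0.        , 431.39019786, 210.6214073 ],
       [  0.        ,   0.        ,   1.        ]]), 'position': array([ 185.85529208,   -5.09339006, 1277.95879499]), 'rotation': array([[-0.03375307,  0.97249833, -0.23045114],
       [-0.9994096 , -0.0313624 ,  0.01403016],
       [ 0.0064168 ,  0.23078864,  0.97298275]])}
{'time': 0.1, 'qpos': array([ 1.2864805 ,  0.41793953, -0.01032177,  1.61411651,  0.00468058,
        1.11066496, -0.05302059]), 'qvel': array([-0.00037123, -0.0018463 ,  0.00043024,  0.00010617,  0.00171855,
       -0.00019904,  0.00020651]), 'effort': array([ 5.24399911e-04, -8.52586269e+01,  6.39929250e-01, -4.26695144e+01,
       -4.88280226e-02,  1.63380807e-02,  6.94951927e-05]), 'position': array([ 150.20560942, -606.36187195,  226.87090372]), 'tool_rot': array([[ 9.70665761e-01,  2.40432682e-01, -3.23979342e-04],
       [ 2.40432893e-01, -9.70665189e-01,  1.05562363e-03],
       [-6.06690481e-05, -1.10255301e-03, -9.99999390e-01]]), 'force': array([-0.18712837,  0.60971258,  0.8819589 ]), 'moment': array([ 0.01974475,  0.01825576, -0.04364203]), 'grasp_force': 0.0, 'finger_gap': 0.9964980487004426}
```

View pics/scene0.png

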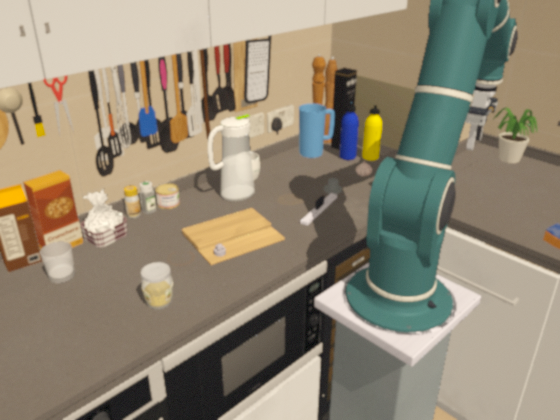

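View pics/top0.png

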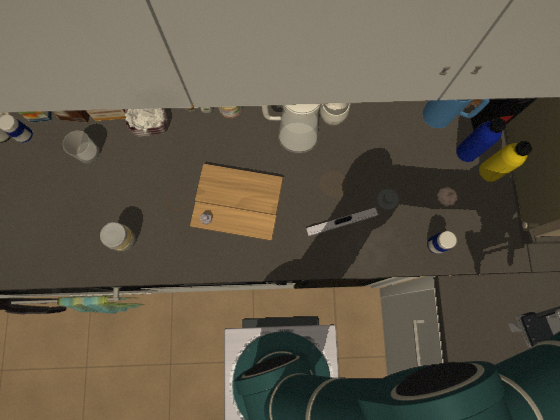

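Scene: arm right. Top: board around (238,200), stud (206,217), bar (307,230)–(377,212), cap (388,200) in shadow, garlic (447,196), bottle (441,242), jar (117,236). Enlarging.

Create h.py:
```python
import numpy as np, cv2
from workcell import r
def pix2w(n,u,v,z):
    c=r.camera_model(n); K=c["mtx"]
    d=np.array([(u-K[0,2])/K[0,0],-(v-K[1,2])/K[1,1],-1.]); d=c["rotation"]@d
    p=c["position"]; return p+d*(z-p[2])/d[2]
def w2pix(n,P):
    c=r.camera_model(n); q=c["rotation"].T@(np.array(P,float)-c["position"]); K=c["mtx"]
    return K[0,2]-K[0,0]*q[0]/q[2], K[1,2]+K[1,1]*q[1]/q[2]
def crop(im,u,v,w,h,s,f,gain=1):
    c=cv2.resize(im[v:v+h,u:u+w,::-1],None,fx=s,fy=s,interpolation=cv2.INTER_CUBIC)
    c=np.clip(c*float(gain),0,255).astype(np.uint8)
    for k in range(0,w,10):
        cv2.line(c,(k*s,0),(k*s,6),(0,0,255)); cv2.putText(c,str(u+k),(k*s,18),0,.38,(0,255,255))
    for k in range(0,h,10):
        cv2.line(c,(0,k*s),(6,k*s),(0,0,255)); cv2.putText(c,str(v+k),(8,k*s+4),0,.38,(0,255,255))
    cv2.imwrite(f,c)
```

Run:
```python
import cv2
from h import *
im=cv2.imread("pics/top0.png")[:,:,::-1]
crop(im,185,155,110,90,7,"pics/c1.png",1.3)
crop(im,300,180,110,65,7,"pics/c2.png",2)
```

```text
(no output)
```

View pics/c1.png

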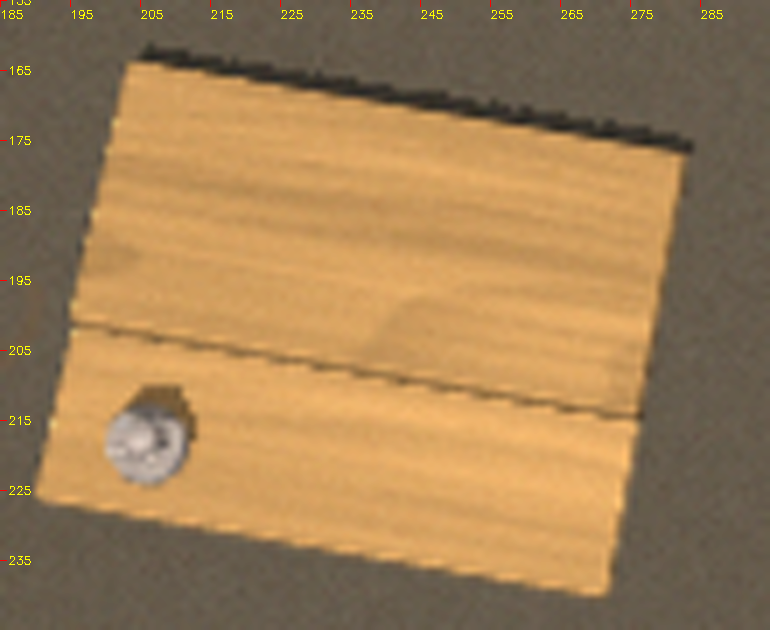

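View pics/c2.png

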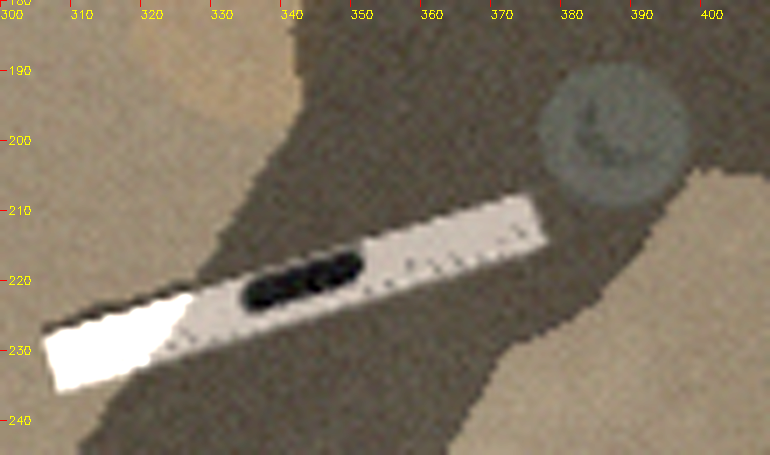

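The first crop shows the board corners, step line, and stud shoulder at about (205.5,218). The second shows the bar's corners and fin, and the cap flange centred at about (387.3,199). Fitting poses.

Add to h.py:
```python
from scipy.optimize import least_squares
def fit(n,model,px,x0):
    model=np.array(model,float);px=np.array(px,float)
    def f(p):
        c,s=np.cos(p[2]),np.sin(p[2]);R=np.array([[c,-s,0],[s,c,0],[0,0,1]])
        return np.concatenate([np.array(w2pix(n,R@m+[p[0],p[1],0]))-q for m,q in zip(model,px)])
    s=least_squares(f,x0,x_scale=[100,100,1]); return s.x,s.fun.reshape(-1,2).round(2)
def cp(L,u0,v0,s=7): return [((x+.5)/s-.5+u0,(y+.5)/s-.5+v0) for x,y in L]
```

Run:
```python
from h import *
M=[(120,125,20),(120,-125,20),(0,125,20),(0,-125,20),(-78,125,8),(-78,-125,8),(-48,80,22)]
b,e=fit("top",M,cp([(128,62),(688,152),(70,323),(640,415),(40,499),(607,597),(147,444)],185,155),[500,100,0]);print(b,e.tolist())
M=[(12,110,12),(12,-110,12),(-12,-110,12),(-12,110,12)]
p,e=fit("top",M,cp([(43,337),(528,194),(548,241),(57,392)],300,180),[500,-100,.2]);print(p,e.tolist())
print("cap",pix2w("top",*cp([(614,136)],300,180)[0],7))
c,s=np.cos(b[2]),np.sin(b[2]);R=np.array([[c,-s],[s,c]])
print("bartgt",b[:2]+R@[-12,0],"stud",b[:2]+R@[-48,80])
for n,u,v,z in(("jar",117,232,98),("bot",446,240,98),("garlic",447,196,30)):print(n,pix2w("top",u,v,z))
# cross-check with scene
sc=r.capture("scene");crop(sc,175,200,115,70,6,"pics/c3.png",1.2)
for q in (M):pass
for m in [(120,125,20),(120,-125,20),(0,125,20),(0,-125,20),(-78,125,8),(-78,-125,8),(-48,80,22)]:
    print(m,np.round(w2pix("scene",[*(b[:2]+R@m[:2]),m[2]]),1))
for m in [(12,110,12),(-12,110,12),(-12,-110,12)]:
    c,s=np.cos(p[2]),np.sin(p[2]); print(np.round(w2pix("scene",[p[0]+c*m[0]-s*m[1],p[1]+s*m[0]+c*m[1],12]),1))
```

```text
[ 4.99230612e+02  1.21883843e+02 -2.00945287e-01] [[-0.11, -0.3], [0.09, -0.08], [-0.17, -0.35], [0.25, 0.1], [-0.67, 0.36], [0.55, 0.18], [0.06, 0.03]]
[ 4.47854391e+02 -1.96487554e+02  2.62876475e-01] [[-0.05, 0.08], [-0.09, -0.28], [-0.25, 0.41], [0.39, -0.2]]
cap [ 513.12737855 -340.64715579    7.        ]
bartgt [487.47207185 124.27899146] stud [468.16410652 209.8547034 ]
jar [419.36055618 441.75826393  98.        ]
bot [ 367.13319718 -469.1382833    98.        ]
garlic [ 510.74732772 -515.03811239   30.        ]
(120, 125, 20) [181.6 228. ]
(120, -125, 20) [251.9 206.6]
(0, 125, 20) [198.7 246.1]
(0, -125, 20) [271.4 222.3]
(-78, 125, 8) [211.2 262.4]
(-78, -125, 8) [285.2 236.7]
(-48, 80, 22) [220.2 248.5]
[300.5 219.7]
[307.2 221.7]
[336.7 193.9]
```

View pics/c3.png

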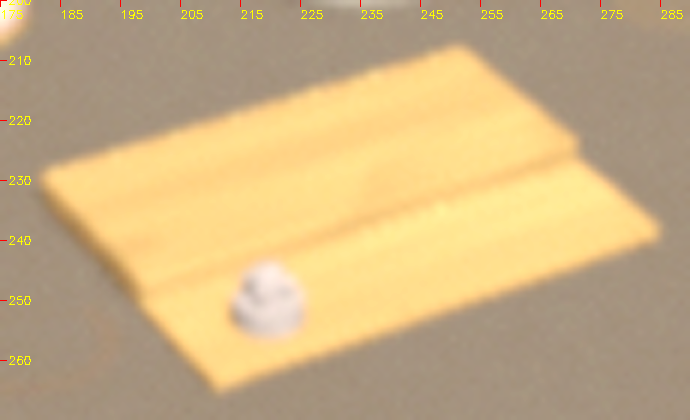

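Add to h.py:
```python
from scipy.spatial.transform import Rotation as Ro
def delta(x,y,z,yaw):
    """tool-axis shift/turn to TCP xyz, pointing down, tool x at yaw"""
    o=r.observe();R=o["tool_rot"];c,s=np.cos(yaw),np.sin(yaw)
    T=np.array([[c,s,0],[s,-c,0],[0,0,-1.]])
    print("t",round(o["time"],2),"pos",o["position"].round(1),"F",o["force"].round(1),"gap",round(o["finger_gap"],3),"yaw",round(np.arctan2(R[1,0],R[0,0]),4))
    print("delta",(R.T@(np.array([x,y,z])-o["position"])).round(1),Ro.from_matrix(R.T@T).as_rotvec().round(4))
```

Run:
```python
from h import *
print(pix2w("top",*cp([(302,281)],300,180)[0],44))
delta(448,-197,130,.263+np.pi/2)
```

```text
[ 445.20429695 -194.63840742   44.        ]
t 0.15 pos [ 150.2 -606.4  227. ] F [-0.5  0.1 -0.6] gap 0.994 yaw 0.2428
delta [ 387.5 -325.7   97.3] [-8.000e-04 -7.000e-04 -1.591e+00]
```

The rows are not in the units I measure in: shifts go in shares of 750 mm and turns go in shares of 2 rad. I convert before sending: 386 mm / 750 = 0.5147, 340 mm / 750 = 0.4533, -1.591 rad / 2 = -0.7955.

Request:
step_hand(
  steps=[0.08,-0.0667,0,0,0,-0.09,0.16,-0.1333,0,0,0,-0.18,0.24,-0.2,0.0133,0,0,-0.27,0.32,-0.2667,0.04,0,0,-0.36,0.4,-0.3333,0.0667,0,0,-0.45,0.4533,-0.3867,0.0933,0,0,-0.54,0.5147,-0.4333,0.1293,0,0,-0.63,0.5147,-0.4333,0.1293,0,0,-0.72,0.5147,-0.4333,0.1293,0,0,-0.7955,0.5147,-0.4333,0.1293,0,0,-0.7955,0.5147,-0.4333,0.1293,0,0,-0.7955,0.5147,-0.4333,0.1293,0,0,-0.7955],
  jaw=0.6,
)

```text
time: 1.65
position: [446.3, -199.5, 130.8]
tool_rot: [[-0.256, 0.967, 0.0], [0.967, 0.256, -0.001], [-0.001, -0.0, -1.0]]
force: [-0.5, -0.3, 0.8]
finger_gap: 0.604
grasp_force: 0.0
```

```bash
python3 -c "
from h import *
delta(446.5,-196,38,.263+np.pi/2)"
```

```text
t 1.65 pos [ 446.3 -199.5  130.8] F [-0.5 -0.3  0.8] gap 0.604 yaw 1.8299
delta [ 3.4  1.1 92.8] [-0.      0.0006 -0.0039]
```

Scaled: 93 mm / 750 = 0.124, 80 mm / 750 = 0.1067, -0.004 rad / 2 = -0.002.

Request:
step_hand(
  steps=[0.004,0.0013,0.04,0,0,-0.002,0.004,0.0013,0.08,0,0,-0.002,0.004,0.0013,0.1067,0,0,-0.002,0.004,0.0013,0.124,0,0,-0.002,0.004,0.0013,0.124,0,0,-0.002,0.004,0.0013,0.124,0,0,-0.002],
)

```text
time: 2.4
position: [447.3, -195.5, 38.1]
tool_rot: [[-0.263, 0.965, 0.001], [0.965, 0.263, -0.0], [-0.001, 0.001, -1.0]]
force: [0.2, 0.5, -0.3]
finger_gap: 0.598
grasp_force: 0.0
```

Request:
step_hand(
  steps=[0,0,0,0,0,0,0,0,0,0,0,0,0,0,0,0,0,0,0,0,0,0,0,0,0,0,0,0,0,0,0,0,0,0,0,0],
  jaw=0,
  clamp_n=30,
)

```text
time: 3.15
position: [447.0, -195.2, 37.4]
tool_rot: [[-0.264, 0.965, 0.0], [0.965, 0.264, 0.0], [0.0, 0.0, -1.0]]
force: [1.6, 0.4, 0.3]
finger_gap: 0.101
grasp_force: 30.0
```

Request:
step_hand(
  steps=[0,0,-0.0267,0,0,0,0,0,-0.0667,0,0,0,0,0,-0.1067,0,0,0,0,0,-0.1067,0,0,0,0,0,-0.1067,0,0,0],
)

```text
time: 3.78
position: [446.4, -195.2, 116.6]
tool_rot: [[-0.264, 0.965, -0.001], [0.965, 0.264, 0.0], [0.001, -0.001, -1.0]]
force: [-0.3, -0.3, -3.0]
finger_gap: 0.104
grasp_force: 30.0
```

Run:
```python
from h import *
c,s=np.cos(-.201),np.sin(-.201);q=np.array([499.23,121.88])+np.array([[c,-s],[s,c]])@[-16,0];print(q)
delta(*q,118,-.201+np.pi/2)
im=r.capture("top");crop(im,300,170,110,75,7,"pics/c4.png",2)
```

```text
[483.5521213  125.07438877]
t 3.77 pos [ 446.4 -195.2  116.6] F [-0.3 -0.3 -3. ] gap 0.104 yaw 1.8376
delta [299.1 120.3  -1.3] [-1.100e-03 -4.000e-04  4.678e-01]
```

View pics/c4.png

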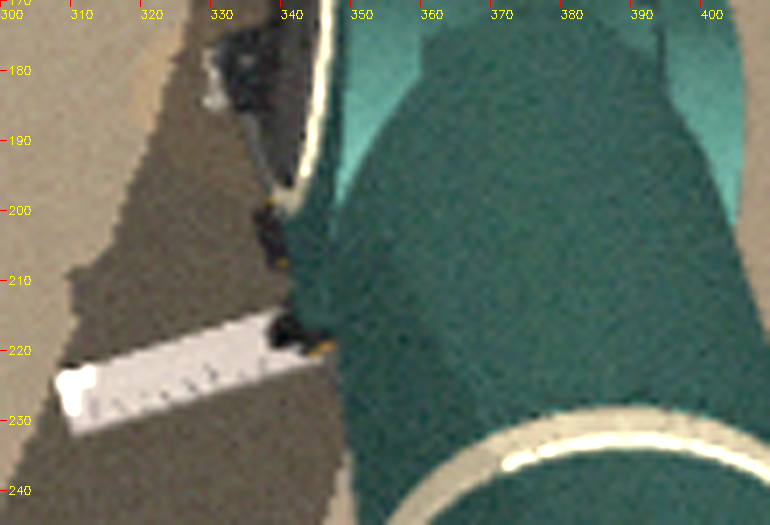

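The bar is held level under the gripper, left end at about (309,227). Moving over the board.

Scaled: 299 mm / 750 = 0.3987, 280 mm / 750 = 0.3733, 0.468 rad / 2 = 0.234.

Request:
step_hand(
  steps=[0.0533,0.0213,0,0,0,0.03,0.1067,0.0427,0,0,0,0.06,0.16,0.064,0,0,0,0.09,0.2133,0.0853,0,0,0,0.12,0.2667,0.1067,0,0,0,0.15,0.32,0.128,0,0,0,0.19,0.3733,0.1493,0,0,0,0.22,0.3987,0.16,0,0,0,0.234,0.3987,0.16,0,0,0,0.234,0.3987,0.16,0,0,0,0.234,0.3987,0.16,0,0,0,0.234],
)

```text
time: 5.2
position: [483.7, 123.8, 117.1]
tool_rot: [[0.201, 0.98, -0.001], [0.98, -0.201, -0.0], [-0.0, -0.001, -1.0]]
force: [-0.1, 0.4, -3.7]
finger_gap: 0.104
grasp_force: 30.0
```

Run:
```python
from h import *
delta(483.55,125.07,47.5,-.201+np.pi/2)
im=r.capture("top");crop(im,185,155,110,85,7,"pics/c5.png",1.2)
im=r.capture("scene");cv2.imwrite("pics/s5.png",im[:,:,::-1])
```

```text
t 5.2 pos [483.7 123.8 117.1] F [-0.1  0.4 -3.7] gap 0.104 yaw 1.3687
delta [ 1.2 -0.4 69.6] [-0.0006  0.0004 -0.0011]
```

View pics/c5.png

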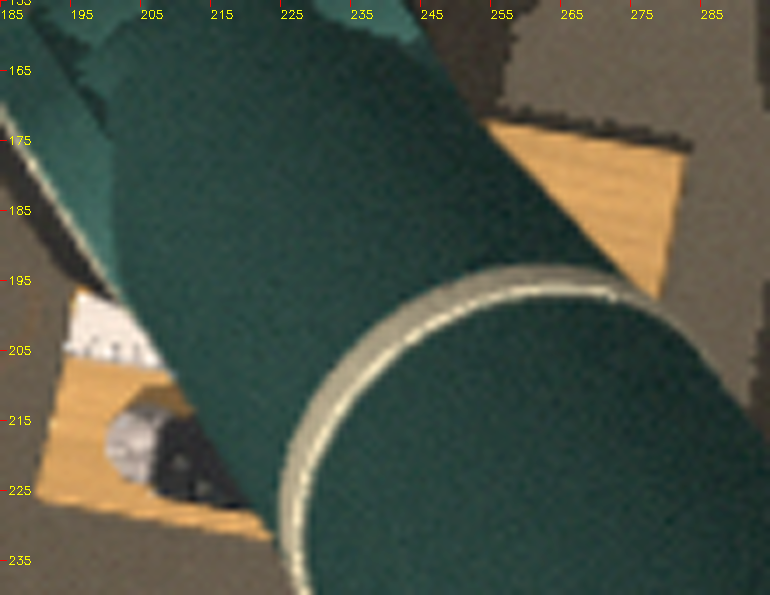

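Run:
```python
from h import *
b=np.array([499.23,121.88]);c,s=np.cos(-.201),np.sin(-.201);R=np.array([[c,-s],[s,c]])
for q in [(75,292),(64,350)]:
    P=pix2w("top",*cp([q],185,155)[0],91.7);print(P,R.T@(P[:2]-b))
print(R.T@(np.array([483.7,123.8])-b))
```

```text
[516.81858736 227.80406197  91.7       ] [ -3.9131809  107.30308628]
[492.63240495 231.91842711  91.7       ] [-28.43386315 106.50586429]
[-15.60066766  -1.21920815]
```

Scaled: 70 mm / 750 = 0.0933, 67 mm / 750 = 0.0893, -0.001 rad / 2 = -0.0005.

Request:
step_hand(
  steps=[0.0027,0,0.0333,0,0,-0.0005,0.004,0,0.0667,0,0,-0.0005,0.004,0,0.0827,0,0,-0.0005,0.004,0,0.0893,0,0,-0.0005,0.004,0,0.0933,0,0,-0.0005,0.004,0,0.0933,0,0,-0.0005,0.004,0,0.0933,0,0,-0.0005],
)

```text
time: 6.18
position: [484.7, 127.8, 47.9]
tool_rot: [[0.199, 0.98, 0.001], [0.98, -0.199, 0.0], [0.0, 0.001, -1.0]]
force: [-0.2, 0.7, -2.4]
finger_gap: 0.103
grasp_force: 30.0
```

Request:
step_hand(
  steps=[0,0,0.0007,0,0,0,0,0,0.0013,0,0,0,0,0,0.002,0,0,0,0,0,0.002,0,0,0],
)

```text
time: 6.68
position: [484.4, 127.8, 45.9]
tool_rot: [[0.199, 0.98, -0.0], [0.98, -0.199, 0.0], [0.0, -0.0, -1.0]]
force: [0.5, -0.3, -2.8]
finger_gap: 0.103
grasp_force: 30.0
```

Scaled: 1 mm / 750 = 0.0013, 0.5 mm / 750 = 0.0007.

Request:
step_hand(
  steps=[0,0,0.0007,0,0,0,0,0,0.0013,0,0,0,0,0,0.0013,0,0,0],
)

```text
time: 7.05
position: [484.5, 127.8, 45.4]
tool_rot: [[0.199, 0.98, 0.0], [0.98, -0.199, -0.0], [-0.0, 0.0, -1.0]]
force: [-4.2, -1.9, 10.0]
finger_gap: 0.107
grasp_force: 30.0
```

Request:
step_hand(
  steps=[0,0.0013,0,0,0,0,0,0.0027,0,0,0,0,0,0.0033,0,0,0,0,0,0.0033,0,0,0,0],
)

```text
time: 7.55
position: [484.7, 127.8, 45.4]
tool_rot: [[0.198, 0.98, -0.004], [0.98, -0.198, -0.001], [-0.002, -0.003, -1.0]]
force: [-21.3, 0.6, 30.8]
finger_gap: 0.103
grasp_force: 30.0
```

Request:
step_hand(
  steps=[0,0.0033,-0.0013,0,0,0,0,0.0033,-0.0013,0,0,0],
)

```text
time: 7.8
position: [489.5, 126.8, 46.0]
tool_rot: [[0.199, 0.98, 0.0], [0.98, -0.199, 0.0], [0.0, 0.0, -1.0]]
force: [-1.2, 1.0, -2.0]
finger_gap: 0.103
grasp_force: 30.0
```

Request:
step_hand(
  steps=[0,0,-0.0009,0,0,0,0,0,-0.0009,0,0,0,0,0,-0.0009,0,0,0],
)

```text
time: 8.18
position: [489.3, 126.7, 46.6]
tool_rot: [[0.199, 0.98, -0.0], [0.98, -0.199, 0.0], [0.0, -0.0, -1.0]]
force: [-0.8, 1.0, -2.0]
finger_gap: 0.102
grasp_force: 30.0
```

Run:
```python
from h import *
o=r.observe();print(o["moment"])
b=np.array([499.23,121.88]);c,s=np.cos(-.201),np.sin(-.201);R=np.array([[c,-s],[s,c]])
print(R.T@(o["position"][:2]-b))
im=r.capture("scene");crop(im,170,170,125,95,6,"pics/c6.png",1.1)
```

```text
[-0.02150811  0.1045579  -0.05949962]
[-10.68716899   2.78892704]
```

View pics/c6.png

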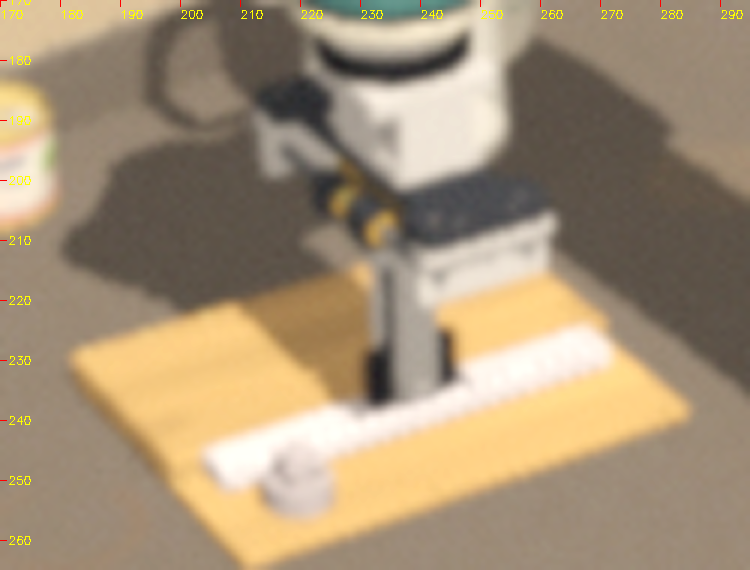

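The bar lies between the stud and the step, just above the ledge. Earlier resistance was ledge friction; now I push on lightly to the step.

Scaled: 1.5 mm / 750 = 0.002, 1 mm / 750 = 0.0013.

Request:
step_hand(
  steps=[0,0.0007,0,0,0,0,0,0.0013,0,0,0,0,0,0.002,0,0,0,0,0,0.002,0,0,0,0],
)

```text
time: 8.72
position: [489.8, 126.7, 46.5]
tool_rot: [[0.198, 0.98, -0.002], [0.98, -0.198, -0.0], [-0.001, -0.002, -1.0]]
force: [-8.6, 1.4, 1.7]
finger_gap: 0.104
grasp_force: 30.0
```

Request:
step_hand(
  steps=[0,0.0007,0,0,0,0,0,0.0013,0,0,0,0,0,0.002,0,0,0,0,0,0.002,0,0,0,0],
)

```text
time: 9.22
position: [489.9, 126.7, 46.2]
tool_rot: [[0.198, 0.98, -0.004], [0.98, -0.198, -0.001], [-0.001, -0.004, -1.0]]
force: [-16.4, 2.8, 8.1]
finger_gap: 0.103
grasp_force: 30.0
```

Scaled: -1 mm / 750 = -0.0013, 0.8 mm / 750 = 0.0011.

Request:
step_hand(
  steps=[0,-0.0013,0.0005,0,0,0,0,-0.0013,0.0011,0,0,0,0,-0.0013,0.0011,0,0,0],
)

```text
time: 9.6
position: [489.9, 126.7, 45.6]
tool_rot: [[0.198, 0.98, -0.003], [0.98, -0.198, -0.0], [-0.001, -0.003, -1.0]]
force: [-10.9, 3.2, 4.1]
finger_gap: 0.102
grasp_force: 30.0
```

Request:
step_hand(
  steps=[0,0,0,0,0,0,0,0,0,0,0,0,0,0,0,0,0,0,0,0,0,0,0,0],
  jaw=0.3,
)

```text
time: 10.1
position: [491.5, 126.4, 45.9]
tool_rot: [[0.199, 0.98, 0.0], [0.98, -0.199, 0.0], [0.0, 0.0, -1.0]]
force: [0.3, 0.3, -0.1]
finger_gap: 0.297
grasp_force: 0.0
```

Request:
step_hand(
  steps=[0,0,-0.04,0,0,0,0,0,-0.08,0,0,0,0,0,-0.1333,0,0,0,0,0,-0.16,0,0,0,0,0,-0.16,0,0,0,0,0,-0.16,0,0,0],
)

```text
time: 10.85
position: [491.0, 126.2, 165.1]
tool_rot: [[0.199, 0.98, -0.001], [0.98, -0.199, -0.0], [-0.0, -0.001, -1.0]]
force: [-0.0, 0.3, 0.4]
finger_gap: 0.3
grasp_force: 0.0
```

Run:
```python
from h import *
delta(513,-341,160,-.62+np.pi/2)
```

```text
t 10.85 pos [491.  126.2 165.1] F [-0.   0.3  0.4] gap 0.3 yaw 1.3707
delta [-453.5  114.4    5.2] [-0.0007  0.0005  0.4199]
```

Scaled: -150 mm / 750 = -0.2, 38 mm / 750 = 0.0507.

Request:
step_hand(
  steps=[-0.2,0.0507,0,0,0,0,-0.2,0.0507,0,0,0,0,-0.2,0.0507,0,0,0,0,-0.2,0.0507,0,0,0,0,-0.2,0.0507,0,0,0,0],
  jaw=1,
)

```text
time: 11.48
position: [498.4, -27.3, 165.2]
tool_rot: [[0.198, 0.98, -0.001], [0.98, -0.198, 0.001], [0.0, -0.001, -1.0]]
force: [-0.3, 0.2, 0.1]
finger_gap: 0.794
grasp_force: 0.0
```

Run:
```python
from h import *
im=r.capture("top");crop(im,185,155,110,85,4,"pics/a.png",1.2);crop(im,365,170,50,50,7,"pics/b.png",1.5)
a=cv2.imread("pics/a.png");b=cv2.imread("pics/b.png")
o=np.zeros((350,800,3),np.uint8);o[:340,:440]=a;o[:,445:795]=b;cv2.imwrite("pics/c7.png",o)
delta(513,-341,160,1.3707)
```

```text
t 11.53 pos [498.5 -27.  165.3] F [ 0.4  0.  -1.7] gap 0.836 yaw 1.3723
delta [-305.    76.1    5.2] [-0.0009 -0.0004  0.0016]
```

View pics/c7.png

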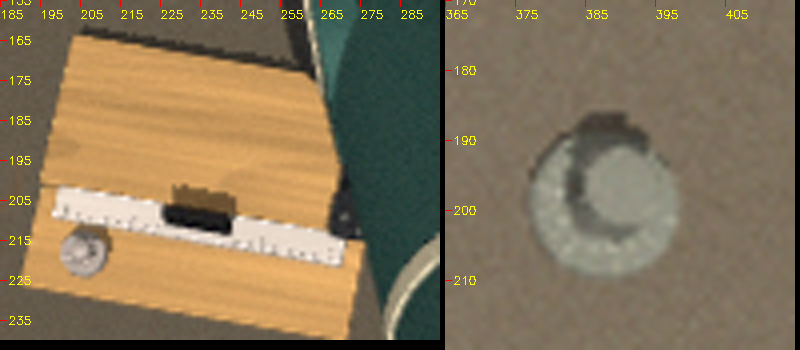

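The bar lies flush along the step and centred. The cap is now lit: flange centre at about (387.3,198.5), knob top centre at about (390.6,196).

Run:
```python
from h import *
print(pix2w("top",*cp([(182,186)],365,170)[0],40),pix2w("top",*cp([(159,202)],365,170)[0],6))
print("stud nose",pix2w("top",*cp([(143,438)],185,155)[0],37))
```

```text
[ 513.09585755 -342.5154018    40.        ] [ 515.1867451  -341.07232895    6.        ]
stud nose [467.53149283 209.15648655  37.        ]
```

Scaled: -305 mm / 750 = -0.4067, -250 mm / 750 = -0.3333.

Request:
step_hand(
  steps=[-0.0667,0.016,0,0,0,0,-0.1333,0.0333,0,0,0,0,-0.2,0.0507,0,0,0,0,-0.2667,0.0667,0,0,0,0,-0.3333,0.084,0,0,0,0,-0.4067,0.1027,0,0,0,0,-0.4067,0.1027,0,0,0,0,-0.4067,0.1027,0,0,0,0,-0.4067,0.1027,0,0,0,0],
  jaw=1,
)

```text
time: 12.65
position: [514.2, -340.6, 165.9]
tool_rot: [[0.196, 0.981, 0.0], [0.981, -0.196, 0.001], [0.001, -0.0, -1.0]]
force: [-0.4, 0.3, -0.6]
finger_gap: 1.003
grasp_force: 0.0
```

```bash
python3 -c "
from h import *
delta(514,-341.5,42,1.3707)"
```

```text
t 12.65 pos [ 514.2 -340.6  165.9] F [-0.4  0.3 -0.6] gap 1.003 yaw 1.3732
delta [ -1.   -0.  123.9] [-0.0001 -0.0005  0.0025]
```

Scaled: 124 mm / 750 = 0.1653, 115 mm / 750 = 0.1533.

Request:
step_hand(
  steps=[-0.0013,0,0.0667,0,0,0,-0.0013,0,0.12,0,0,0,-0.0013,0,0.1533,0,0,0,-0.0013,0,0.1653,0,0,0,-0.0013,0,0.1653,0,0,0,-0.0013,0,0.1653,0,0,0],
)

```text
time: 13.4
position: [514.1, -343.5, 43.1]
tool_rot: [[0.198, 0.98, 0.001], [0.98, -0.198, -0.001], [-0.001, 0.002, -1.0]]
force: [0.6, -0.5, 0.2]
finger_gap: 0.997
grasp_force: 0.0
```

Request:
step_hand(
  steps=[0,0,0,0,0,0,0,0,0,0,0,0,0,0,0,0,0,0,0,0,0,0,0,0,0,0,0,0,0,0,0,0,0,0,0,0],
  jaw=0,
  clamp_n=50,
)

```text
time: 14.15
position: [513.4, -343.3, 41.8]
tool_rot: [[0.199, 0.98, -0.0], [0.98, -0.199, 0.0], [0.0, -0.0, -1.0]]
force: [0.1, 0.5, 0.8]
finger_gap: 0.398
grasp_force: 0.0
```

Request:
step_hand(
  steps=[0,0,-0.04,0,0,0,0,0,-0.08,0,0,0,0,0,-0.12,0,0,0,0,0,-0.12,0,0,0,0,0,-0.12,0,0,0],
)

```text
time: 14.78
position: [513.0, -343.2, 131.1]
tool_rot: [[0.199, 0.98, -0.001], [0.98, -0.199, 0.0], [0.0, -0.001, -1.0]]
force: [0.7, -0.3, -1.4]
finger_gap: 0.346
grasp_force: 50.0
```

```bash
python3 -c "
from h import *
delta(469.9,209.5,132,1.3707)"
```

```text
t 14.78 pos [ 513.  -343.2  131.1] F [ 0.7 -0.3 -1.4] gap 0.346 yaw 1.3708
delta [ 533.1 -152.1   -0.6] [-0.0009 -0.0003  0.0001]
```

The fingers closed late, during the lift start; check how the cap is held.

Run:
```python
from h import *
im=r.capture("scene")
u,v=w2pix("scene",[513,-343,100]);print(u,v)
crop(im,int(u)-35,int(v)-30,70,60,9,"pics/c8.png",1.6)
for p in [(513,-343,129),(513,-343,89),(513,-343,96)]:print(p,w2pix("scene",p))
```

```text
334.38716941157986 163.49951007198507
(513, -343, 129) (np.float64(334.8289907233972), np.float64(155.85081303806058))
(513, -343, 89) (np.float64(334.2213002459296), np.float64(166.3709944512914))
(513, -343, 96) (np.float64(334.326744936061), np.float64(164.54556306742796))
```

View pics/c8.png

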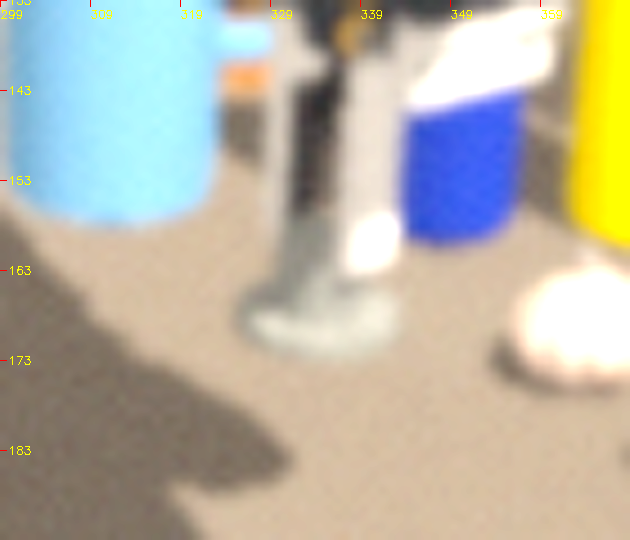

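Cap is held upright by its knob, flange ellipse u 325.5–343.5, bottom at v≈172.5. Comparing with the model.

Run:
```python
from h import *
a=np.linspace(0,2*np.pi,200)
for z in(82,85,89):
    P=np.array([w2pix("scene",(513+32*np.cos(t),-343+32*np.sin(t),z)) for t in a]);print(z,P.min(0),P.max(0))
```

```text
82 [324.96418627 164.38714172] [343.29092183 172.10695987]
85 [325.0021041  163.61687349] [343.34303582 171.3196063 ]
89 [325.05275183 162.58803332] [343.41264601 170.26788966]
```

Scaled: 533 mm / 750 = 0.7107, 500 mm / 750 = 0.6667.

Request:
step_hand(
  steps=[0.0667,-0.02,-0.0133,0,0,0,0.1333,-0.04,-0.0267,0,0,0,0.2,-0.06,-0.0267,0,0,0,0.2667,-0.08,-0.0267,0,0,0,0.3333,-0.1,-0.0267,0,0,0,0.4,-0.12,-0.0267,0,0,0,0.4667,-0.14,-0.0267,0,0,0,0.5333,-0.16,-0.0267,0,0,0,0.6,-0.18,-0.0267,0,0,0,0.6667,-0.1933,-0.0267,0,0,0,0.7107,-0.2027,-0.0267,0,0,0,0.7107,-0.2027,-0.0267,0,0,0],
)

```text
time: 16.32
position: [469.4, 211.6, 151.0]
tool_rot: [[0.195, 0.981, -0.002], [0.981, -0.195, 0.001], [0.001, -0.002, -1.0]]
force: [-0.1, -0.4, -0.8]
finger_gap: 0.349
grasp_force: 50.0
```

Request:
step_hand(
  steps=[0,0,0,0,0,0,0,0,0,0,0,0],
)

```text
time: 16.58
position: [470.4, 208.0, 151.6]
tool_rot: [[0.2, 0.98, -0.001], [0.98, -0.2, -0.0], [-0.001, -0.0, -1.0]]
force: [0.2, -0.5, -1.0]
finger_gap: 0.343
grasp_force: 50.0
```

```bash
python3 -c "
from h import *
delta(469.9,209.5,100,1.3707)"
```

```text
t 16.57 pos [470.4 208.  151.6] F [ 0.2 -0.5 -1. ] gap 0.343 yaw 1.3693
delta [ 1.4 -0.8 51.6] [-0.0004  0.0005 -0.0014]
```

Scaled: 58 mm / 750 = 0.0773, 57 mm / 750 = 0.076.

Request:
step_hand(
  steps=[0,-0.0011,0.0267,0,0,0,0,-0.0011,0.0533,0,0,0,0,-0.0011,0.076,0,0,0,0,-0.0011,0.0773,0,0,0,0,-0.0011,0.0773,0,0,0,0,-0.0011,0.0773,0,0,0],
  clamp_n=60,
)

```text
time: 17.32
position: [469.9, 209.5, 94.5]
tool_rot: [[0.199, 0.98, 0.001], [0.98, -0.199, 0.0], [0.001, 0.001, -1.0]]
force: [-0.8, -0.2, -1.4]
finger_gap: 0.346
grasp_force: 60.0
```

Request:
step_hand(
  steps=[0,0,0.0013,0,0,0,0,0,0.0027,0,0,0,0,0,0.004,0,0,0,0,0,0.0053,0,0,0,0,0,0.0053,0,0,0],
)

```text
time: 17.95
position: [469.5, 209.4, 89.8]
tool_rot: [[0.199, 0.98, -0.0], [0.98, -0.199, 0.0], [-0.0, -0.0, -1.0]]
force: [0.5, -0.3, -1.2]
finger_gap: 0.347
grasp_force: 60.0
```

Request:
step_hand(
  steps=[0,0,0.0013,0,0,0,0,0,0.0027,0,0,0,0,0,0.004,0,0,0,0,0,0.0053,0,0,0,0,0,0.0053,0,0,0],
)

```text
time: 18.58
position: [469.5, 209.4, 85.8]
tool_rot: [[0.199, 0.98, -0.0], [0.98, -0.199, 0.0], [-0.0, -0.0, -1.0]]
force: [-0.4, 0.1, -1.1]
finger_gap: 0.347
grasp_force: 60.0
```

Scaled: -1.2 mm / 750 = -0.0016, 0.2 mm / 750 = 0.0003.

Request:
step_hand(
  steps=[-0.0016,0.0003,0,0,0,0,-0.0016,0.0003,0,0,0,0,-0.0016,0.0003,0,0,0,0],
)

```text
time: 18.95
position: [469.5, 208.1, 85.9]
tool_rot: [[0.199, 0.98, -0.0], [0.98, -0.199, 0.0], [0.0, -0.0, -1.0]]
force: [-0.0, 0.2, -0.7]
finger_gap: 0.348
grasp_force: 60.0
```

Request:
step_hand(
  steps=[0,0,0.0013,0,0,0,0,0,0.0027,0,0,0,0,0,0.004,0,0,0,0,0,0.004,0,0,0],
)

```text
time: 19.45
position: [469.5, 208.2, 82.8]
tool_rot: [[0.199, 0.98, -0.0], [0.98, -0.199, 0.0], [0.0, -0.0, -1.0]]
force: [-0.4, -0.6, -0.9]
finger_gap: 0.345
grasp_force: 60.0
```

Request:
step_hand(
  steps=[0,0,0.0013,0,0,0,0,0,0.0027,0,0,0,0,0,0.004,0,0,0,0,0,0.004,0,0,0],
)

```text
time: 19.95
position: [469.8, 208.5, 80.1]
tool_rot: [[0.199, 0.98, 0.001], [0.98, -0.199, 0.001], [0.001, 0.001, -1.0]]
force: [0.4, 0.2, 5.9]
finger_gap: 0.348
grasp_force: 60.0
```

Scaled: 3 mm / 750 = 0.004, 2 mm / 750 = 0.0027.

Request:
step_hand(
  steps=[0,0,0.0013,0,0,0,0,0,0.0027,0,0,0,0,0,0.004,0,0,0,0,0,0.004,0,0,0],
)

```text
time: 20.45
position: [469.8, 208.5, 77.1]
tool_rot: [[0.199, 0.98, 0.001], [0.98, -0.199, 0.001], [0.001, 0.0, -1.0]]
force: [0.7, 1.3, 3.7]
finger_gap: 0.342
grasp_force: 60.0
```

```bash
python3 -c "
from h import *
print(r.observe()['moment'])"
```

```text
[ 0.37929825 -0.2310606   0.03767812]
```

Scaled: 2 mm / 750 = 0.0027, 1 mm / 750 = 0.0013.

Request:
step_hand(
  steps=[0.0008,0,0,0,0,0,0.0008,0,0.0013,0,0,0,0.0008,0,0.0027,0,0,0,0.0008,0,0.0027,0,0,0],
)

```text
time: 20.95
position: [469.5, 208.5, 74.4]
tool_rot: [[0.199, 0.98, -0.001], [0.98, -0.199, -0.0], [-0.0, -0.001, -1.0]]
force: [3.0, 1.9, -6.1]
finger_gap: 0.343
grasp_force: 60.0
```

Request:
step_hand(
  steps=[0,0,0.0013,0,0,0,0,0,0.0027,0,0,0,0,0,0.0027,0,0,0],
)

```text
time: 21.32
position: [469.5, 208.7, 72.7]
tool_rot: [[0.199, 0.98, -0.0], [0.98, -0.199, -0.0], [-0.0, -0.0, -1.0]]
force: [4.0, 0.6, -10.2]
finger_gap: 0.344
grasp_force: 60.0
```

It has clicked (downward pull); pushing on to the shoulder.

Scaled: 3 mm / 750 = 0.004, 2 mm / 750 = 0.0027.

Request:
step_hand(
  steps=[0,0.0007,0.0013,0,0,0,0,0.0007,0.0027,0,0,0,0,0.0007,0.004,0,0,0,0,0.0007,0.004,0,0,0],
)

```text
time: 21.82
position: [470.2, 208.8, 70.6]
tool_rot: [[0.199, 0.98, 0.0], [0.98, -0.199, -0.0], [-0.0, 0.0, -1.0]]
force: [-3.8, -2.2, 14.1]
finger_gap: 0.346
grasp_force: 60.0
```

Request:
step_hand(
  steps=[0,0,0.0013,0,0,0,0,0,0.0027,0,0,0,0,0,0.0027,0,0,0],
)

```text
time: 22.2
position: [470.4, 208.9, 70.3]
tool_rot: [[0.199, 0.98, 0.001], [0.98, -0.199, -0.001], [-0.001, 0.002, -1.0]]
force: [-17.5, -8.9, 55.9]
finger_gap: 0.339
grasp_force: 60.0
```

Scaled: -1.2 mm / 750 = -0.0016, -0.2 mm / 750 = -0.0003.

Request:
step_hand(
  steps=[0,-0.0003,-0.0016,0,0,0,0,-0.0003,-0.0016,0,0,0,0,-0.0003,-0.0016,0,0,0,0,-0.0003,-0.0016,0,0,0],
)

```text
time: 22.7
position: [470.3, 208.8, 70.5]
tool_rot: [[0.199, 0.98, 0.001], [0.98, -0.199, -0.0], [-0.0, 0.001, -1.0]]
force: [-7.4, -4.1, 28.8]
finger_gap: 0.347
grasp_force: 60.0
```

Request:
step_hand(
  steps=[0,0,0,0,0,0,0,0,0,0,0,0,0,0,0,0,0,0,0,0,0,0,0,0],
)

```text
time: 23.2
position: [470.3, 208.8, 70.5]
tool_rot: [[0.199, 0.98, 0.001], [0.98, -0.199, -0.0], [-0.0, 0.001, -1.0]]
force: [-7.7, -5.7, 29.0]
finger_gap: 0.339
grasp_force: 60.0
```

```bash
python3 -c "
from workcell import r
print(r.sign_off())"
```

```text
the job is handed in; nothing more can be done
None
```

I placed the bar flush and centred on the ledge and let go of it, then clicked the cap fully home on the stud. I handed the job in at about 23 s with the gripper still holding the cap at 60 N and pushing down with about 29 N. No result came back, and I did not look at the bar again after pressing the cap.

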